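# Put the microscope objectives away in their storage bases

### The job

The microscope has been stripped for storage and its four steel objectives stand about the bench among the eyepieces and other small parts. Stand each objective upright in its own storage base, flat on the floor inside the rim, the slimmest in the narrowest base and so on by size up to the widest in the widest, and let go of it. Set them down gently, without dropping them, and leave the bases and the two eyepieces where they are.

Things in the scene. Friction and masses are not known exactly. Their poses are not given: they have to be found in the camera images.
- objective_24: microscope objective, the slimmest and tallest of the four, standing upright on its thread: a bright satin steel barrel, round, with a thin dark ring low down. Parallel sleeve 24 mm in diameter from 4 to 46 mm above its underside, tapering above that to a small glass lens at the top; overall height 64 mm; brass foot (the thread) 20 mm in diameter and 4 mm high. About 70 g. Origin: centre of its underside; z up along its axis.
- objective_33: microscope objective, the second slimmest of the four, standing upright on its thread: a bright satin steel barrel, round, with a thin dark ring low down. Parallel sleeve 33 mm in diameter from 4 to 44 mm above its underside, tapering above that to a small glass lens at the top; overall height 56 mm; brass foot (the thread) 27 mm in diameter and 4 mm high. About 120 g. Origin: centre of its underside; z up along its axis.
- objective_42: microscope objective, the second widest of the four, standing upright on its thread: a bright satin steel barrel, round, with a thin dark ring low down. Parallel sleeve 42 mm in diameter from 4 to 42 mm above its underside, tapering above that to a small glass lens at the top; overall height 50 mm; brass foot (the thread) 36 mm in diameter and 4 mm high. About 180 g. Origin: centre of its underside; z up along its axis.
- objective_52: microscope objective, the widest and shortest of the four, standing upright on its thread: a bright satin steel barrel, round, with a thin dark ring low down. Parallel sleeve 52 mm in diameter from 4 to 41 mm above its underside, tapering above that to a small glass lens at the top; overall height 45 mm; brass foot (the thread) 46 mm in diameter and 4 mm high. About 250 g. Origin: centre of its underside; z up along its axis.
- base_40: storage base (bottom part of an objective's screw-top storage can), the narrowest of the four: a loose black round dish with grey floor, open at the top, inner diameter 40 mm, outer diameter 46 mm, 10 mm high overall, its floor 4 mm above its underside, wall 3 mm. It is the one for the 24 mm objective. About 150 g, lies on the bench. Origin: centre of its underside; z up.
- base_49: storage base (bottom part of an objective's screw-top storage can), the second narrowest of the four: a loose black round dish with grey floor, open at the top, inner diameter 49 mm, outer diameter 55 mm, 10 mm high overall, its floor 4 mm above its underside, wall 3 mm. It is the one for the 33 mm objective. About 150 g, lies on the bench. Origin: centre of its underside; z up.
- base_58: storage base (bottom part of an objective's screw-top storage can), the second widest of the four: a loose black round dish with grey floor, open at the top, inner diameter 58 mm, outer diameter 64 mm, 10 mm high overall, its floor 4 mm above its underside, wall 3 mm. It is the one for the 42 mm objective. About 150 g, lies on the bench. Origin: centre of its underside; z up.
- base_68: storage base (bottom part of an objective's screw-top storage can), the widest of the four: a loose black round dish with grey floor, open at the top, inner diameter 68 mm, outer diameter 74 mm, 10 mm high overall, its floor 4 mm above its underside, wall 3 mm. It is the one for the 52 mm objective. About 150 g, lies on the bench. Origin: centre of its underside; z up.
- eyepiece_0: one of two alike eyepieces, not to be moved: a steel tube 30 mm in diameter and 22 mm high below, a wider black barrel (41 mm, flaring to 45 mm) with a black rubber eyecup above, lens on top; 51 mm high, standing upright on its tube. Origin: centre of its underside; z up.
- eyepiece_1: one of two alike eyepieces, not to be moved: a steel tube 30 mm in diameter and 22 mm high below, a wider black barrel (41 mm, flaring to 45 mm) with a black rubber eyecup above, lens on top; 51 mm high, standing upright on its tube. Origin: centre of its underside; z up.
Things that resemble listed ones, but are neither listed nor needed, are in the scene too. What is shaped like the base_49 but red is not meant.

How it is judged:
By the outcome, as a careful person would: the job done as asked, in the order asked, and still so for the second after the job is handed in, with the robot touching nothing.
It also fails if it takes over 99 s, if anything falls off the work surface, if the arm or the gripper's body presses on something with over 40 N, if the wrist force passes 120 N, or if a joint passes its speed limit or range.

### The arm

A 7-joint arm with a two-finger parallel gripper is mounted at the origin on the work surface. World frame = base frame: x ahead of the robot, y to its left, z up, the work surface at z = 0. Lengths are in m, angles in rad, forces in N, time in s.
With the tool pointing down it reaches from about 0.4 to 0.85 m from the base axis. Payload 10.4 kg.
Tool frame: the origin (TCP) lies at the very end of the fingers, on their centre line; the grasp point (between the pads) lies manip.hold_point_z behind it (manip.hold_point_z is the distance from the TCP to the grasp point, in m); z points along the fingers, x is the direction in which the jaws open and shut, and the axes are right-handed (so a half turn about z gives the same grasp; the last joint's range is limited). The gripper opens to 85 mm and grips with 20 to 120 N. Pads are 22 mm wide; open, the fingers measure 114 mm over their backs; the gripper's body (76 mm by 85 mm) begins 54 mm behind the grasp point. The pads swing forward as they close: fully open they stand 13 mm farther back than shut.
Start: joints at [-1.242, 0.332, -0.065, 1.46, 0.022, 1.35, -0.088], TCP at [0.215, 0.587, 0.231] pointing down, gripper open.
Joint ranges: [-2.6, 2.6], [-0.5, 2.12], [-1.47, 1.34], [0.16, 2.42], [-1.27, 4.41], [0.06, 2.06], [-2.6, 2.6]. Speed limits (rad/s): [2.22, 2.22, 2.79, 2.79, 3.14, 3.14, 3.14].

### API

Orientations are given as a unit quaternion [x, y, z, w].
In Python, from workcell import readout, camera, camera_info, manip gives the robot as it stands.
- The arm moves only by the tool play_rows, never from a script. Its argument "rows" is a list of rows, each a list of 3 entries, a list of its own where there are three numbers: the shift along the world's x, y, z in mm, then the turn, a rotation vector about the world's x, y, z in degrees, then the finger opening in mm, from 0 to 85.4. In form: [[[tx, ty, tz], [rx, ry, rz], fingers], ...]. A call has 1 to 12 rows; each row shifts and turns the commanded pose from where the row before left it; what a row does not reach is not made up. A row lasts 1/8 s, in which the tool goes at most 62.5 mm and 10.7 degrees, less where a joint would pass 70% of its speed; a pose out of reach is approached as far as the arm can. A call with a gripper value outside its range is refused whole. The fingers move at their own pace and stop on an object; "force" is the grip in N (left out, the last holds). Time passes only in rows, so rows that do not move let the fingers close. It gives the time, the measured TCP pose, the force and the opening at its end, in the units of the state.
- readout.get_obs(): the state, without advancing time (a new reading comes with each control period).
- camera(name): name is "scene" or "top" or "wrist"; returns the picture (420x560x3 uint8, blue, green, red); there is no depth.
- camera_info(name): a dict with "fx", "fy", "cx", "cy" (pixels), "k1" (the pictures are not rectified: a ray, as slopes to the right and down, at radius r is drawn at 1 + k1 r^2 times it, then the intrinsics apply), "world_from_camera" (4x4, takes a point from camera to world coordinates). Camera axes: x right, y up, looking along -z (the intrinsics and any distortion apply to the point x, -y, -z); pixel columns grow to the right and rows downward; lengths in m; the calibration is good to about 2 mm. A picture is of the moment at which its call begins: read the wrist's pose just before it. camera_info takes no time and is no camera call; for the wrist camera it gives the pose at the moment of the call.
- manip.hand_in(): hands the job in, once; it reports no verdict.
The state is a dict: "clock": time; "joint_pos": joint angles; "joint_velocities": joint speeds; "tau": joint torques, N m; "position": TCP position; "ee_rot": TCP orientation; "ft_force": force on the tool from outside, world axes, zero at the start; "torque": the same for the moment, N m; "grip_width": opening from 0.0 (shut) to 1.0 (fully open).
Only numpy, scipy, OpenCV 4.12 (cv2) and the standard library are available. Lean on these libraries where they do the work, as an engineer would, in place of code of your own. Each camera call takes 0.05 s, during which the arm holds its last target.

## Working session

There is one attempt and no reset: what is moved stays moved. The work goes in short steps, Python scripts to look and compute and a tool call to move; the robot and the scene stay as the last step left them, time stands still between calls to the robot, and variables do not carry over. Pictures are saved under pics/ and viewed, and the job is handed in when it is done.

Besides the shell and the picture viewer there is one more tool, called after "Call:" as a command line: name --argument value ..., lists and objects as JSON in quotes. play_rows: Moves the arm, as the interface text tells. Its arguments: {"type":"object","properties":{"rows":{"type":"array"},"force":{"type":"number"}},"required":["rows"]}

```bash
mkdir -p pics; ls; python3 - <<'E'
from workcell import readout, camera, camera_info, manip
import cv2
print(readout.get_obs()); print(manip.hold_point_z)
for n in ("scene","top","wrist"):
    print(n,camera_info(n)); cv2.imwrite(f"pics/{n}0.png",camera(n))
E
```

```text
pics
{'clock': 0.0, 'joint_pos': array([-1.24158775,  0.33283117, -0.06469648,  1.46098402,  0.02158493,
        1.34986811, -0.08852777]), 'joint_velocities': array([ 7.62911076e-04, -6.10605452e-05,  2.79752091e-05,  1.04363339e-03,
       -2.72467187e-04, -2.90217128e-05,  1.06881188e-03]), 'tau': array([-8.45791928e-04, -6.25468969e+01,  4.82579134e-02, -3.91575301e+01,
        1.61053083e-02,  1.02362124e-02, -1.89304478e-05]), 'position': array([0.21524303, 0.58635836, 0.23052094]), 'ee_rot': array([ 8.19941240e-01,  5.72447268e-01, -5.56775227e-04,  4.20829138e-04]), 'ft_force': array([ 0.59353947, -0.41476762, -0.204815  ]), 'torque': array([ 0.02184203, -0.01789314, -0.032678  ]), 'grip_width': 1.0002943826611868}
0.0187
scene {'fx': 502.2270516825784, 'fy': 502.2270516825784, 'cx': 277.5511629753306, 'cy': 208.27065072068794, 'k1': -0.06381687342777752, 'world_from_camera': array([[ 0.35314693, -0.56465073,  0.74596032,  1.35569068],
       [ 0.93530579,  0.23194945, -0.26721252, -0.29564076],
       [-0.02214334,  0.79206629,  0.61003333,  0.69195865],
       [ 0.        ,  0.        ,  0.        ,  1.        ]])}
top {'fx': 442.32793927032054, 'fy': 442.32793927032054, 'cx': 274.28395114420994, 'cy': 211.74258847793436, 'k1': -0.07144711026520742, 'world_from_camera': array([[ 0.02709626,  0.99424118, -0.10368346,  0.4031536 ],
       [-0.99934158,  0.02944584,  0.0211977 ,  0.02344263],
       [ 0.02412868,  0.10304081,  0.99438443,  1.08501407],
       [ 0.        ,  0.        ,  0.        ,  1.        ]])}
wrist {'fx': 311.5722877861211, 'fy': 311.5722877861211, 'cx': 282.6997062111341, 'cy': 212.68617875246073, 'k1': -0.0490603992788994, 'world_from_camera': array([[ 0.34433823, -0.89231346, -0.29190387,  0.14181448],
       [ 0.93884416,  0.32671408,  0.10876379,  0.61477465],
       [-0.00168229, -0.31150377,  0.95024343,  0.37324292],
       [ 0.        ,  0.        ,  0.        ,  1.        ]])}
```

View pics/top0.png

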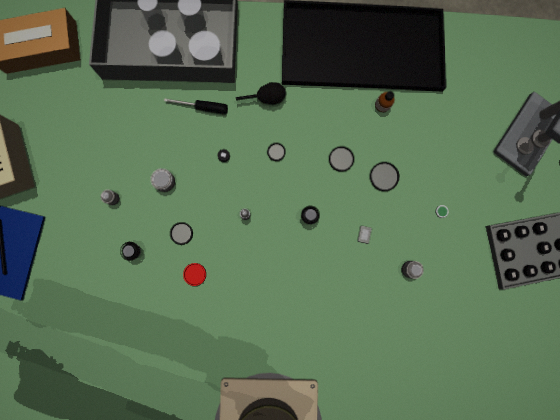

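View pics/scene0.png

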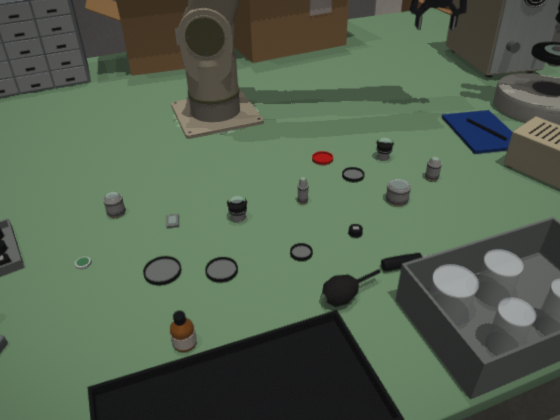

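View pics/wrist0.png

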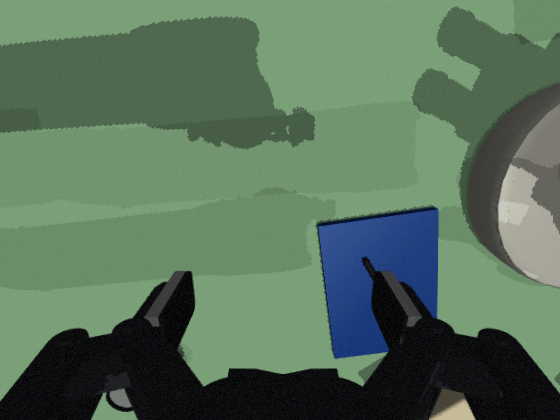

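The top picture shows objectives at about (110,198), (162,180), (245,214) and (413,270), and eyepieces at (130,251) and (310,215). The dark bases are at (276,151), (181,233), (341,158) and (384,176), and the red decoy is at (195,274). Next I'll take enlarged crops to confirm these and measure.

```bash
cat > h.py <<'E'
import numpy as np, cv2
from workcell import readout, camera, camera_info, manip
def ray(info,u,v):
    K=np.array([[info['fx'],0,info['cx']],[0,info['fy'],info['cy']],[0,0,1.]])
    # radial model 1+k1 r^2 as cv2
    p=cv2.undistortPoints(np.array([[[u,v]]],float),K,np.array([info['k1'],0,0,0.]),None,None,None) if False else cv2.undistortPointsIter(np.array([[[u,v]]],float),K,np.array([info['k1'],0,0,0.]),None,None,(3,100,1e-10))
    x,y=p[0,0]; T=info['world_from_camera']
    return T[:3,3],T[:3,:3]@np.array([x,-y,-1.])
def at(info,u,v,z):
    o,d=ray(info,u,v); return o+d*(z-o[2])/d[2]
def proj(info,P):
    T=np.linalg.inv(info['world_from_camera']); c=T[:3,:3]@np.asarray(P)+T[:3,3]
    x,y=c[0]/-c[2],-c[1]/-c[2]; f=1+info['k1']*(x*x+y*y)
    return info['cx']+info['fx']*x*f, info['cy']+info['fy']*y*f
E
python3 - <<'E'
import cv2
im=cv2.imread('pics/top0.png')
a=cv2.resize(im[130:290,90:290],None,fx=4,fy=4,interpolation=cv2.INTER_NEAREST)[:600]
a=cv2.resize(im[135:285,90:290],None,fx=4,fy=4,interpolation=cv2.INTER_CUBIC); cv2.imwrite('pics/cA.png',a)
a=cv2.resize(im[140:290,260:460],None,fx=4,fy=4,interpolation=cv2.INTER_CUBIC); cv2.imwrite('pics/cB.png',a)
im=cv2.imread('pics/scene0.png')
a=cv2.resize(im[130:290,80:280],None,fx=3.7,fy=3.7,interpolation=cv2.INTER_CUBIC); cv2.imwrite('pics/cC.png',a)
a=cv2.resize(im[125:275,270:470],None,fx=4,fy=4,interpolation=cv2.INTER_CUBIC); cv2.imwrite('pics/cD.png',a)
E
```

```text
(no output)
```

View pics/cA.png

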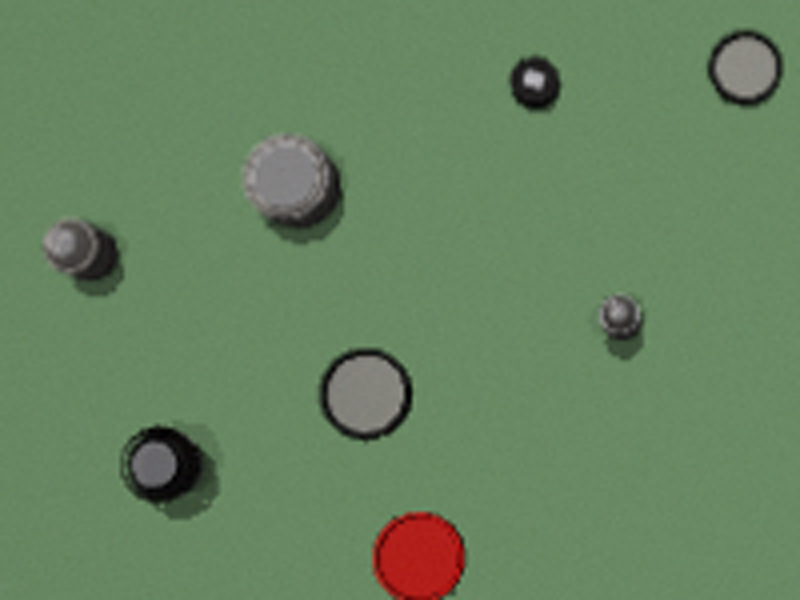

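View pics/cB.png

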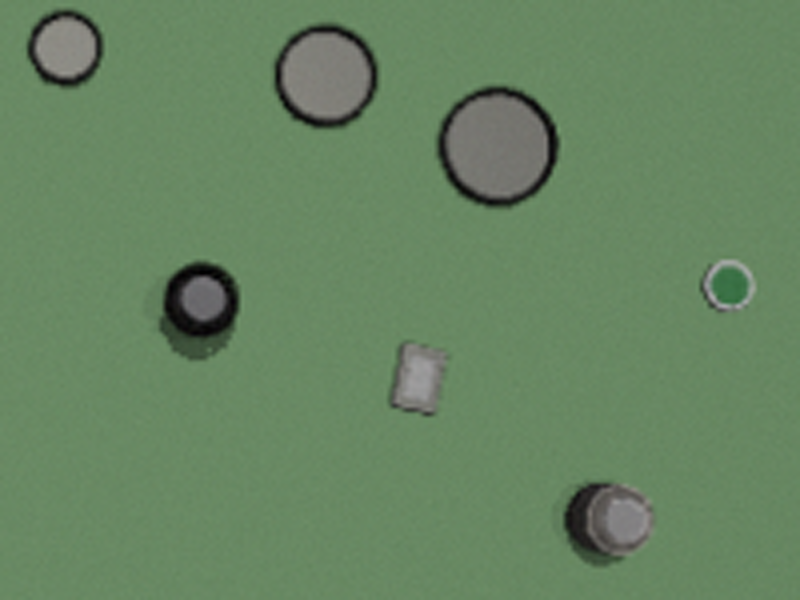

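View pics/cC.png

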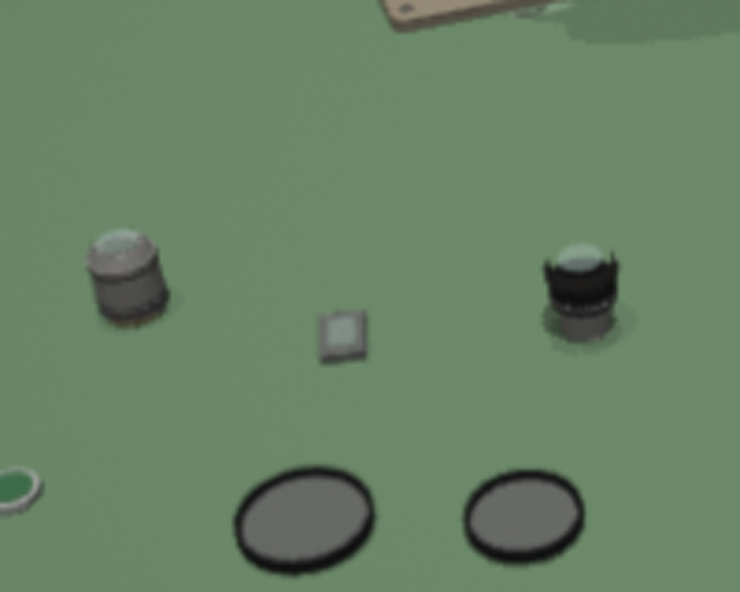

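View pics/cD.png

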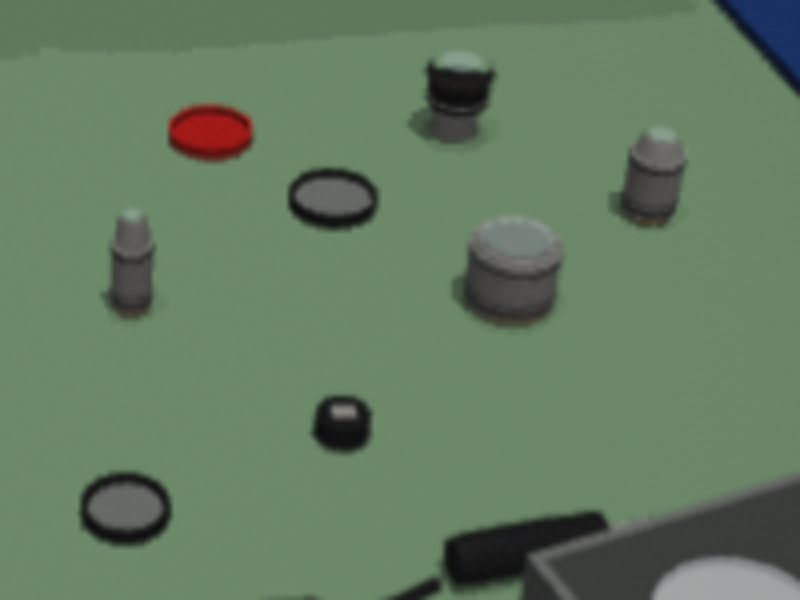

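```bash
python3 - <<'E'
from h import *
ti=camera_info('top'); si=camera_info('scene')
def C(o,x,y,s=4): return o[0]+(x+.5)/s-.5,o[1]+(y+.5)/s-.5
A=(90,135);B=(260,140);S=(80,130);D=(270,125)
L=[('24l',A,619,313,.064),('24s',A,621,316,.046),('33l',A,66,243,.056),('33s',A,71,245,.044),('52l',A,287,178,.045),('52s',A,289,179,.041),
('42l',B,626,520,.05),('42s',B,619,520,.042),('b40',A,745,68,.010),('b40B',B,65.5,48,.01),('b49',A,366,394,.01),('b58',B,326,76,.01),('b68',B,498,147,.01),('e0',A,157,465,.051),('e1',B,202,299,.051),('red',A,420,556,.01)]
for n,o,x,y,z in L: print(n,np.round(at(ti,*C(o,x,y),z)*1000,1))
print('scene')
L=[('24l',D,132,215,4,.064),('33l',D,659,133,4,.056),('52l',D,516,237,4,.045),('42l',S,120,242,3.7,.05),('b40',D,125,506,4,.01),('b49',D,333,195,4,.010),('b68',S,304,513,3.7,.01),('b58',S,524,512,3.7,.01)]
for n,o,x,y,s,z in L: print(n,np.round(at(si,*C(o,x,y,s),z)*1000,1))
E
```

```text
24l [504.9  70.9  64. ]
24s [505.   70.5  46. ]
33l [537.4 398.   56. ]
33s [537.9 399.3  44. ]
52l [581.7 272.1  45. ]
52s [581.8 271.8  41. ]
42l [ 383.7 -337.1   50. ]
42s [ 383.5 -335.6   42. ]
b40 [6.653e+02 6.000e-01 1.000e+01]
b40B [6.654e+02 3.000e-01 1.000e+01]
b49 [456.4 225.2  10. ]
b58 [ 653.1 -162.3   10. ]
b68 [ 611.9 -270.8   10. ]
e0 [409.3 337.7  51. ]
e1 [507.2 -83.2  51. ]
red [359.8 188.2  10. ]
scene
24l [507.3  69.3  64. ]
33l [536.1 396.9  56. ]
52l [583.9 270.7  45. ]
42l [ 386.5 -336.5   50. ]
b40 [671.1  -3.4  10. ]
b49 [461.2 222.2  10. ]
b68 [ 615.3 -273.4   10. ]
b58 [ 657.8 -164.9   10. ]
```

The slim objective at cA (620,315) is objective_24, and (72,245) is 33, with a shoulder of about 34 mm. In cB, (620,520) is 42, and (290,180) in cA is 52. The bases by outer diameter are b40 cA(745,68) at about 45 mm, b49 cA(366,394) at about 55 mm, b58 cB(326,76) and b68 cB(498,147). Red is excluded, and the eyepieces are the two with black barrels. I'll go slimmest first.

Call:
play_rows --rows '[[[26,-47,-6],[0,0,-5.6],60],[[26,-47,-6],[0,0,-5.6],60],[[26,-47,-6],[0,0,-5.6],60],[[26,-47,-6],[0,0,-5.6],60],[[26,-47,-6],[0,0,-5.6],60],[[26,-47,-6],[0,0,-5.6],60],[[26,-47,-6],[0,0,-5.6],60],[[26,-47,-6],[0,0,-5.6],60],[[26,-47,-6],[0,0,-5.6],60],[[26,-47,-6],[0,0,-5.6],60],[[26,-47,-6],[0,0,-5.6],60],[[0,0,0],[0,0,0],60]]' --force 30

```text
clock: 1.65
position: [0.5023, 0.0653, 0.1649]
ee_rot: [0.998, 0.068, -0.0, 0.001]
ft_force: [-0.3, 0.6, -0.2]
grip_width: 0.7
```

```bash
python3 - <<'E'
from h import *
o=readout.get_obs();print(o['position'],o['ee_rot'],o['joint_pos'],o['clock'],o['grip_width'])
i=camera_info('wrist');cv2.imwrite('pics/w1.png',camera('wrist'))
print(proj(i,[.5050,.0705,.064]),proj(i,[.5050,.0705,.046]),i)
E
```

```text
[0.50229654 0.0652689  0.16489083] [ 9.97693909e-01  6.78683600e-02 -1.32183020e-04  8.55285433e-04] [-0.6447284   0.11827411  0.45700272  1.8786222  -0.0550604   1.15776745
 -0.03251126] 1.65 0.6999923066003532
(np.float64(284.95713094894546), np.float64(207.4387496376281)) (np.float64(284.8180210286123), np.float64(201.31197403484623)) {'fx': 311.5722877861211, 'fy': 311.5722877861211, 'cx': 282.6997062111341, 'cy': 212.68617875246073, 'k1': -0.0490603992788994, 'world_from_camera': array([[ 9.90754997e-01, -1.28884007e-01, -4.23491270e-02,
         4.92930121e-01],
       [ 1.35663245e-01,  9.40922207e-01,  3.10259381e-01,
         1.45286574e-01],
       [-1.40238126e-04, -3.13136252e-01,  9.49708202e-01,
         3.07397269e-01],
       [ 0.00000000e+00,  0.00000000e+00,  0.00000000e+00,
         1.00000000e+00]])}
```

View pics/w1.png

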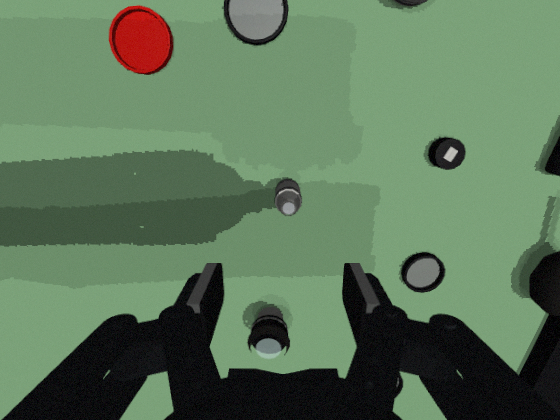

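The wrist view shows objective_24's lens at (288,208), about 3 px right of the prediction, which puts x at about 507 and agrees with the scene camera. Descending to grasp.

Call:
play_rows --rows '[[[4,5,-35],[0,0,0],60],[[0,0,-35],[0,0,0],55],[[0,0,-35],[0,0,0],55],[[0,0,-25],[0,0,0],50],[[0,0,-15],[0,0,0],50],[[0,0,-6],[0,0,0],50],[[0,0,0],[0,0,0],50],[[0,0,0],[0,0,0],35],[[0,0,0],[0,0,0],28],[[0,0,0],[0,0,0],20],[[0,0,0],[0,0,0],15],[[0,0,0],[0,0,0],15]]' --force 30

```text
clock: 3.2
position: [0.5058, 0.0749, 0.015]
ee_rot: [0.997, 0.072, 0.0, -0.0]
ft_force: [-0.7, 0.5, 7.3]
grip_width: 0.265
```

```bash
python3 - <<'E'
from h import *
o=readout.get_obs();print(o['position'],o['ee_rot'],o['clock'],o['grip_width']*85.4,o['ft_force'])
i=camera_info('wrist');cv2.imwrite('pics/w2.png',camera('wrist'))
E
```

```text
[0.50576366 0.07487218 0.01498954] [ 9.97415865e-01  7.18424207e-02  4.53144662e-04 -2.31061453e-04] 3.2 22.664241738749297 [-0.6693699   0.45481121  7.27147689]
```

View pics/w2.png

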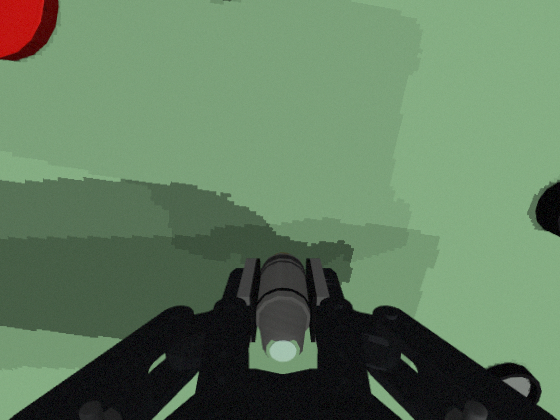

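```bash
python3 - <<'E'
from h import *
i=camera_info('wrist')
print(at(i,284,350,.064))
j=dict(i);j['world_from_camera']=np.array([[ 9.90754997e-01, -1.28884007e-01, -4.23491270e-02,
         4.92930121e-01],       [ 1.35663245e-01,  9.40922207e-01,  3.10259381e-01,         1.45286574e-01],
       [-1.40238126e-04, -3.13136252e-01,  9.49708202e-01,         3.07397269e-01],[0,0,0,1]])
print(at(j,423.5,271.5,.01),at(j,288,208,.064), at(j,256,9,.01))
E
```

```text
[0.50835921 0.07076447 0.064     ]
[0.66675613 0.00226428 0.01      ] [0.50753395 0.07036158 0.064     ] [0.459403  0.2240577 0.01     ]
```

Call:
play_rows --rows '[[[0,0,20],[0,0,0],15],[[0,0,35],[0,0,0],15],[[0,0,35],[0,0,0],15],[[24,-10,0],[0,0,0],15],[[30,-13,0],[0,0,0],15],[[30,-13,0],[0,0,0],15],[[30,-13,0],[0,0,0],15],[[30,-13,0],[0,0,0],15],[[17,-8,0],[0,0,0],15],[[0,0,-20],[0,0,0],15],[[0,0,0],[0,0,0],15],[[0,0,0],[0,0,0],15]]' --force 40

```text
clock: 4.75
position: [0.6656, 0.0054, 0.0841]
ee_rot: [0.997, 0.072, -0.0, -0.0]
ft_force: [0.4, 0.6, -0.5]
grip_width: 0.268
```

```bash
cat > look.py <<'E'
from h import *
import sys
o=readout.get_obs();print(np.round(o['position']*1000,1),np.round(o['ee_rot'],3),'t',o['clock'],'w',o['grip_width']*85.4,o['ft_force'].round(1),o['joint_pos'].round(2))
i=camera_info('wrist');n=sys.argv[1];cv2.imwrite(f'pics/{n}.png',camera('wrist'))
import pickle;pickle.dump(i,open(f'pics/{n}.pkl','wb'))
E
python3 look.py w3
```

```text
[665.6   5.4  84.1] [ 0.997  0.072 -0.    -0.   ] t 4.75 w 22.870617061484197 [ 0.4  0.6 -0.5] [-0.41  0.56  0.46  1.53 -0.27  1.12  0.25]
```

View pics/w3.png

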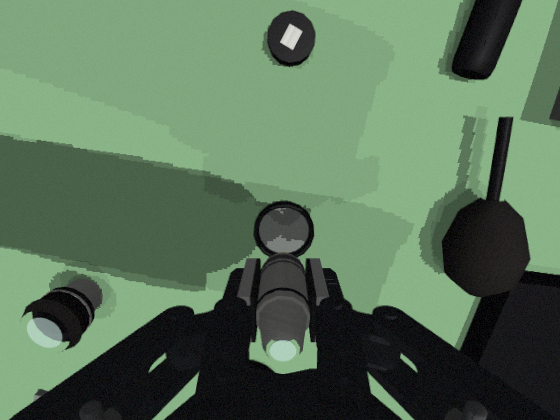

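```bash
python3 - <<'E'
from h import *
import pickle
i=pickle.load(open('pics/w3.pkl','rb'))
print(at(i,284,230.5,.01),at(i,284,350,.064+.069))
E
```

```text
[0.66875262 0.00110972 0.01      ] [0.66831254 0.00120735 0.133     ]
```

Base centre and lens both come out at about (668.5, 1), so they are aligned. Lowering.

Call:
play_rows --rows '[[[0,0,-25],[0,0,0],15],[[0,0,-20],[0,0,0],15],[[0,0,-12],[0,0,0],15],[[0,0,-4],[0,0,0],15],[[0,0,-2],[0,0,0],15],[[0,0,-1],[0,0,0],15],[[0,0,0],[0,0,0],15]]'

```text
clock: 5.68
position: [0.6666, 0.0047, 0.0208]
ee_rot: [0.997, 0.072, 0.0, -0.0]
ft_force: [-0.6, -0.2, -1.2]
grip_width: 0.264
```

```bash
python3 look.py w4
```

```text
[666.6   4.7  20.8] [ 0.997  0.072  0.    -0.   ] t 5.675 w 22.579463110593682 [-0.6 -0.2 -1.2] [-0.39  0.64  0.44  1.56 -0.3   1.01  0.28]
```

View pics/w4.png

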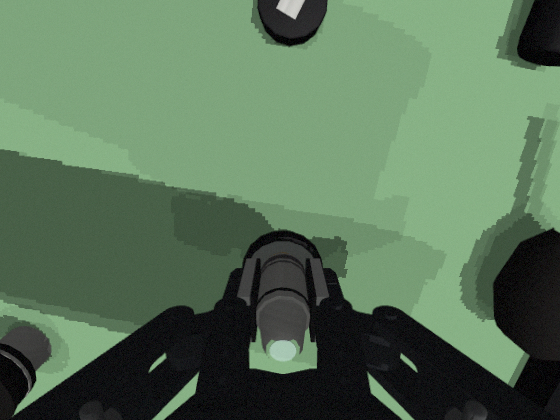

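Call:
play_rows --rows '[[[0,0,-1],[0,0,0],15],[[0,0,-0.5],[0,0,0],15],[[0,0,0],[0,0,0],15]]'

```text
clock: 6.1
position: [0.6664, 0.0048, 0.0191]
ee_rot: [0.997, 0.072, 0.0, -0.0]
ft_force: [-1.4, -0.0, 3.5]
grip_width: 0.266
```

Call:
play_rows --rows '[[[0,0,0],[0,0,0],26],[[0,0,0],[0,0,0],32],[[0,0,0],[0,0,0],40],[[0,0,0],[0,0,0],45],[[0,0,10],[0,0,0],45],[[0,0,25],[0,0,0],45],[[0,0,40],[0,0,0],45],[[0,0,40],[0,0,0],50],[[0,0,30],[0,0,0],60],[[0,0,0],[0,0,0],60]]'

```text
clock: 7.35
position: [0.6679, 0.0045, 0.1675]
ee_rot: [0.997, 0.072, 0.003, -0.0]
ft_force: [-0.4, 0.3, -0.7]
grip_width: 0.705
```

```bash
python3 look.py w5; python3 - <<'E'
from h import *
cv2.imwrite('pics/top1.png',camera('top'))
E
```

```text
[667.9   4.5 167.5] [ 0.997  0.072  0.003 -0.   ] t 7.35 w 60.245026284240396 [-0.4  0.3 -0.7] [-0.43  0.49  0.49  1.45 -0.24  1.26  0.23]
```

View pics/w5.png

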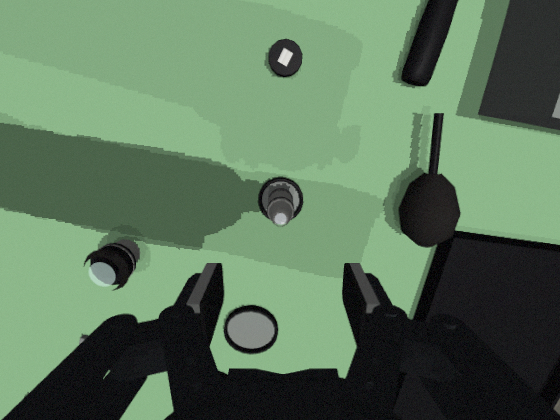

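Objective_24 stands inside base_40, seen at (280,205). On to objective_33.

Call:
play_rows --rows '[[[-12,34,0],[0,0,3.5],60],[[-16,50,0],[0,0,3.5],65],[[-16,50,0],[0,0,3.5],65],[[-16,50,0],[0,0,3.5],65],[[-16,50,0],[0,0,3.5],65],[[-16,50,0],[0,0,3.5],65],[[-16,50,0],[0,0,3.5],65],[[-12,40,-10],[0,0,3.5],65],[[-7,20,-20],[0,0,0],65],[[0,0,-20],[0,0,0],65],[[0,0,0],[0,0,0],65],[[0,0,0],[0,0,0],65]]'

```text
clock: 8.95
position: [0.5408, 0.3967, 0.1141]
ee_rot: [0.951, 0.309, 0.0, 0.0]
ft_force: [-0.3, 0.7, 0.0]
grip_width: 0.762
```

```bash
python3 look.py w6; python3 - <<'E'
from h import *
import pickle
i=pickle.load(open('pics/w6.pkl','rb'))
print(proj(i,[.539,.3985,.056]),proj(i,[.539,.3985,.044]))
E
```

```text
[540.8 396.7 114.1] [0.951 0.309 0.    0.   ] t 8.95 w 65.10279000337762 [-0.3  0.7  0. ] [-0.9   0.52  0.27  1.48 -0.14  1.16  0.02]
(np.float64(279.8706407898), np.float64(227.9901011674546)) (np.float64(280.0089322689974), np.float64(222.05391319712783))
```

View pics/w6.png

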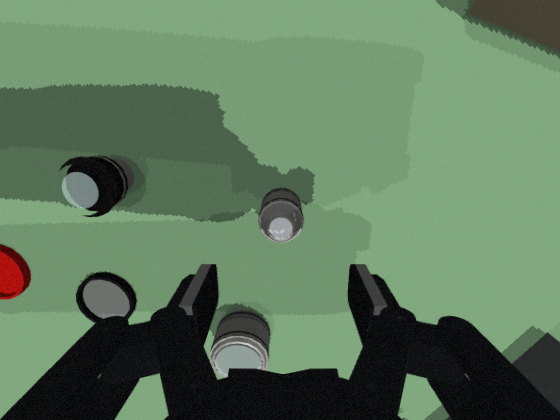

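Objective_33's lens is at (281.5,228), which matches the prediction.

Call:
play_rows --rows '[[[-1,2,-25],[0,0,0],65],[[0,0,-35],[0,0,0],60],[[0,0,-25],[0,0,0],60],[[0,0,-12],[0,0,0],55],[[0,0,-3],[0,0,0],55],[[0,0,0],[0,0,0],45],[[0,0,0],[0,0,0],38],[[0,0,0],[0,0,0],30],[[0,0,0],[0,0,0],25],[[0,0,0],[0,0,0],25],[[0,0,0],[0,0,0],25]]'

```text
clock: 10.38
position: [0.5389, 0.4011, 0.015]
ee_rot: [0.95, 0.311, 0.001, -0.0]
ft_force: [-1.3, -0.9, 6.8]
grip_width: 0.373
```

```bash
python3 look.py w7
```

```text
[538.9 401.1  15. ] [ 0.95   0.311  0.001 -0.   ] t 10.375 w 31.838838276931718 [-1.3 -0.9  6.8] [-0.88  0.62  0.24  1.54 -0.17  0.99  0.04]
```

View pics/w7.png

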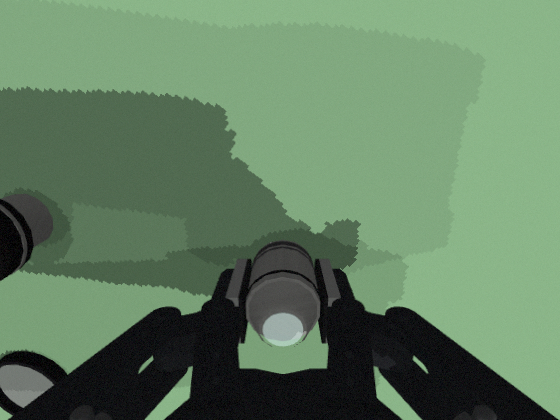

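Call:
play_rows --rows '[[[0,0,20],[0,0,0],25],[[0,0,35],[0,0,0],25],[[0,0,30],[0,0,0],25],[[-12,-26,0],[0,0,-2],25],[[-18,-38,0],[0,0,-2],25],[[-18,-38,0],[0,0,-2],25],[[-18,-38,0],[0,0,-2],25],[[-15,-34,-10],[0,0,-2],25],[[0,0,-10],[0,0,0],25],[[0,0,0],[0,0,0],25],[[0,0,0],[0,0,0],25]]'

```text
clock: 11.8
position: [0.4579, 0.2279, 0.0795]
ee_rot: [0.974, 0.228, 0.0, -0.0]
ft_force: [0.1, 0.2, -1.8]
grip_width: 0.37
```

```bash
python3 look.py w8
```

```text
[457.9 227.9  79.5] [ 0.974  0.228  0.    -0.   ] t 11.8 w 31.604210618979998 [ 0.1  0.2 -1.8] [-0.85  0.23  0.34  1.95 -0.09  0.98 -0.01]
```

View pics/w8.png

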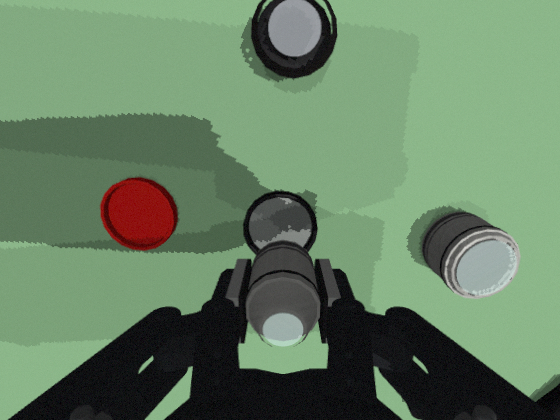

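```bash
python3 - <<'E'
from h import *
import pickle
i=pickle.load(open('pics/w8.pkl','rb'))
print(at(i,284,329.5,.056+.0645),at(i,280.5,225,.01))
for c in ([.4585,.2243],[.4575,.2253],[.460,.224]):
  p=np.array([proj(i,[c[0]+.0275*np.cos(a),c[1]+.0275*np.sin(a),.01]) for a in np.linspace(0,6.28,60)]);print(c,p.min(0),p.max(0))
E
```

```text
[0.46059878 0.22698862 0.1205    ] [0.45754565 0.22866879 0.01      ]
[0.4585, 0.2243] [241.40920569 194.0865889 ] [316.66201425 264.31918642]
[0.4575, 0.2253] [240.71047194 192.23684372] [316.10376985 262.73363434]
[0.46, 0.224] [243.12139887 195.3719179 ] [318.27575518 265.42065871]
```

Base_49 centre comes out at about (458.5,226.5) and the held lens at (460.5,227). I'll nudge −1.5 mm in x and lower.

Call:
play_rows --rows '[[[-1.5,0,-20],[0,0,0],25],[[0,0,-20],[0,0,0],25],[[0,0,-13],[0,0,0],25],[[0,0,-4],[0,0,0],25],[[0,0,-1.5],[0,0,0],25],[[0,0,-1],[0,0,0],25],[[0,0,0],[0,0,0],25],[[0,0,0],[0,0,0],25]]'

```text
clock: 12.85
position: [0.456, 0.2268, 0.0196]
ee_rot: [0.974, 0.227, 0.0, -0.0]
ft_force: [-1.0, -0.9, -1.0]
grip_width: 0.371
```

```bash
python3 look.py w9
```

```text
[456.  226.8  19.6] [ 0.974  0.227  0.    -0.   ] t 12.85 w 31.697043812749857 [-1.  -0.9 -1. ] [-0.84  0.32  0.32  1.99 -0.13  0.85  0.02]
```

View pics/w9.png

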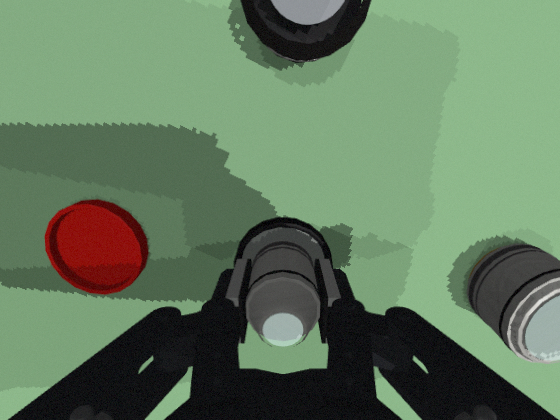

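Call:
play_rows --rows '[[[0,0,-1],[0,0,0],25],[[0,0,0],[0,0,0],25]]'

```text
clock: 13.15
position: [0.4561, 0.2269, 0.0189]
ee_rot: [0.974, 0.227, 0.0, -0.0]
ft_force: [-2.1, -1.8, 6.4]
grip_width: 0.375
```

Call:
play_rows --rows '[[[0,0,0],[0,0,0],35],[[0,0,0],[0,0,0],40],[[0,0,0],[0,0,0],47],[[0,0,0],[0,0,0],53],[[0,0,10],[0,0,0],53],[[0,0,25],[0,0,0],53],[[0,0,40],[0,0,0],53],[[0,0,40],[0,0,0],60],[[0,0,25],[0,0,0],70],[[0,0,0],[0,0,0],70]]'

```text
clock: 14.4
position: [0.457, 0.2273, 0.1609]
ee_rot: [0.974, 0.227, 0.002, -0.001]
ft_force: [0.2, 0.1, -0.7]
grip_width: 0.817
```

```bash
python3 look.py w10
```

```text
[457.  227.3 160.9] [ 0.974  0.227  0.002 -0.001] t 14.4 w 69.76290895619216 [ 0.2  0.1 -0.7] [-0.88  0.13  0.35  1.87 -0.05  1.15 -0.05]
```

View pics/w10.png

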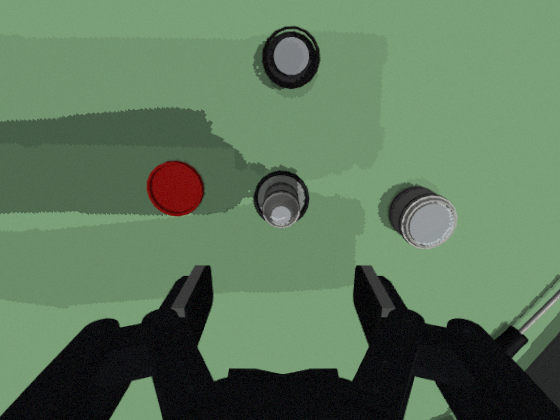

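Objective_33 stands centred in base_49, seen at (281,200). Moving to objective_42.

Call:
play_rows --rows '[[[0,-35,0],[0,0,-5.6],70],[[0,-48,0],[0,0,-5.6],70],[[0,-48,0],[0,0,-5.6],70],[[0,-48,0],[0,0,-5.6],70],[[0,-50,0],[0,0,-5.6],70],[[0,-50,0],[0,0,-5.6],70],[[-6,-50,0],[0,0,-5.6],70],[[-10,-50,0],[0,0,-5.6],70],[[-14,-50,0],[0,0,-5.6],70],[[-14,-50,0],[0,0,-5.6],70],[[-14,-48,-10],[0,0,-5.6],70],[[-14,-36,-10],[0,0,-5.6],70]]'

```text
clock: 15.95
position: [0.3825, -0.3379, 0.1375]
ee_rot: [0.936, -0.352, -0.0, 0.0]
ft_force: [0.9, 1.3, -0.2]
grip_width: 0.817
```

Call:
play_rows --rows '[[[0,0,-20],[0,0,0],70],[[0,0,0],[0,0,0],70],[[0,0,0],[0,0,0],70]]'

```text
clock: 16.32
position: [0.384, -0.3359, 0.1185]
ee_rot: [0.937, -0.349, -0.0, 0.0]
ft_force: [0.6, 0.1, 0.1]
grip_width: 0.822
```

```bash
python3 look.py w11; python3 - <<'E'
from h import *
import pickle
i=pickle.load(open('pics/w11.pkl','rb'))
print(proj(i,[.3845,-.336,.050]),proj(i,[.3845,-.336,.042]))
E
```

```text
[ 384.  -335.9  118.5] [ 0.937 -0.349 -0.     0.   ] t 16.325 w 70.16550699432133 [0.6 0.1 0.1] [-0.19  0.25  0.93  1.94 -0.22  1.07  0.12]
(np.float64(282.3099977647245), np.float64(228.27275921134225)) (np.float64(282.3191703237916), np.float64(224.44262792314322))
```

View pics/w11.png

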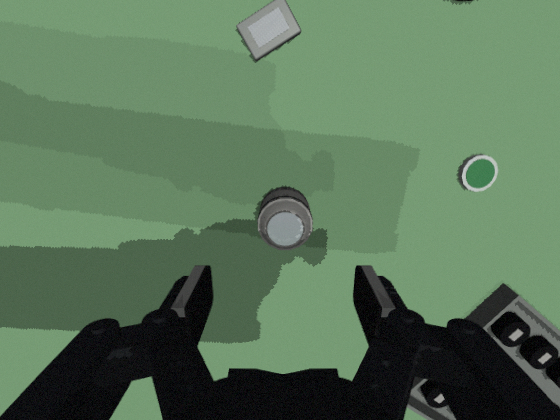

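Call:
play_rows --rows '[[[2,-1.5,-25],[0,0,0],70],[[0,0,-35],[0,0,0],70],[[0,0,-28],[0,0,0],70],[[0,0,-13],[0,0,0],65],[[0,0,-5],[0,0,0],60],[[0,0,0],[0,0,0],52],[[0,0,0],[0,0,0],45],[[0,0,0],[0,0,0],40],[[0,0,0],[0,0,0],34],[[0,0,0],[0,0,0],34],[[0,0,0],[0,0,0],34]]'

```text
clock: 17.75
position: [0.3863, -0.338, 0.0133]
ee_rot: [0.937, -0.35, 0.001, -0.0]
ft_force: [-1.3, 2.8, 6.8]
grip_width: 0.479
```

```bash
python3 look.py w12
```

```text
[ 386.3 -338.    13.3] [ 0.937 -0.35   0.001 -0.   ] t 17.75 w 40.90916079392217 [-1.3  2.8  6.8] [-0.07  0.44  0.82  2.   -0.42  0.87  0.27]
```

View pics/w12.png

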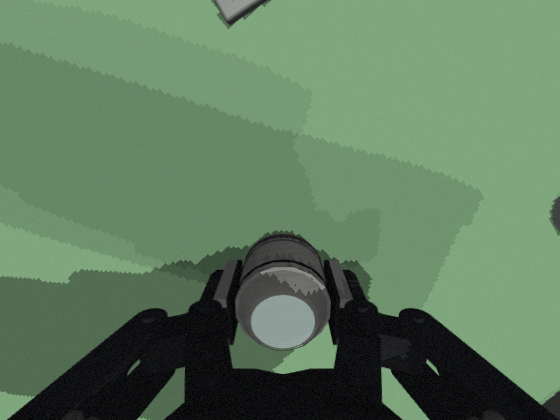

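Call:
play_rows --rows '[[[0,0,20],[0,0,0],34],[[0,0,35],[0,0,0],34],[[0,0,35],[0,0,0],34],[[28,18,0],[0,0,3],34],[[40,26,0],[0,0,4],34],[[40,26,0],[0,0,4],34],[[40,26,0],[0,0,4],34],[[40,26,0],[0,0,4],34],[[40,26,0],[0,0,4],34],[[40,28,-10],[0,0,4],34],[[0,0,-10],[0,0,0],34],[[0,0,0],[0,0,0],34]]' --force 45

```text
clock: 19.3
position: [0.6532, -0.1611, 0.0814]
ee_rot: [0.993, -0.121, -0.001, 0.0]
ft_force: [-0.3, -1.4, -1.5]
grip_width: 0.48
```

Call:
play_rows --rows '[[[0,0,0],[0,0,0],34]]'

```text
clock: 19.42
position: [0.6534, -0.1627, 0.083]
ee_rot: [0.993, -0.122, 0.0, 0.0]
ft_force: [0.3, -0.6, -1.7]
grip_width: 0.476
```

```bash
python3 look.py w13
```

```text
[ 653.4 -162.7   83. ] [ 0.993 -0.122  0.     0.   ] t 19.425 w 40.674930465319136 [ 0.3 -0.6 -1.7] [-0.28  0.62  0.65  1.51 -0.4   1.14  0.2 ]
```

View pics/w13.png

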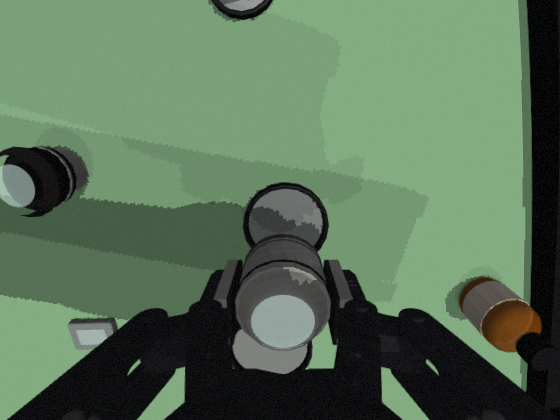

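```bash
cat > fit.py <<'E'
from h import *
import pickle,sys
from scipy.optimize import least_squares
def fit(n,r,xmin,xmax,ymin,g):
  i=pickle.load(open(f'pics/{n}.pkl','rb'))
  def f(c):
    p=np.array([proj(i,[c[0]+r*np.cos(a),c[1]+r*np.sin(a),.01]) for a in np.linspace(0,6.28,120)])
    return [(p[:,0].min()+p[:,0].max())/2-(xmin+xmax)/2,p[:,1].min()-ymin]
  s=least_squares(f,g,diff_step=1e-4);return s.x,i
E
python3 - <<'E'
from fit import *
c,i=fit('w13',.032,244,328,183,[.654,-.162]);print(c)
print(at(i,283.5,320,.05+.083-.0133))
E
```

```text
[ 0.65710979 -0.16334327]
[ 0.65499698 -0.16271969  0.1197    ]
```

Call:
play_rows --rows '[[[2,-0.5,-20],[0,0,0],34],[[0,0,-22],[0,0,0],34],[[0,0,-14],[0,0,0],34],[[0,0,-5],[0,0,0],34],[[0,0,-2],[0,0,0],34],[[0,0,-1],[0,0,0],34],[[0,0,0],[0,0,0],34],[[0,0,0],[0,0,0],34]]'

```text
clock: 20.48
position: [0.6561, -0.1623, 0.0187]
ee_rot: [0.993, -0.121, 0.0, -0.0]
ft_force: [-0.0, -1.0, -1.9]
grip_width: 0.479
```

```bash
python3 look.py w14
```

```text
[ 656.1 -162.3   18.7] [ 0.993 -0.121  0.    -0.   ] t 20.475 w 40.904721152796526 [-0.  -1.  -1.9] [-0.26  0.7   0.61  1.54 -0.44  1.04  0.23]
```

View pics/w14.png

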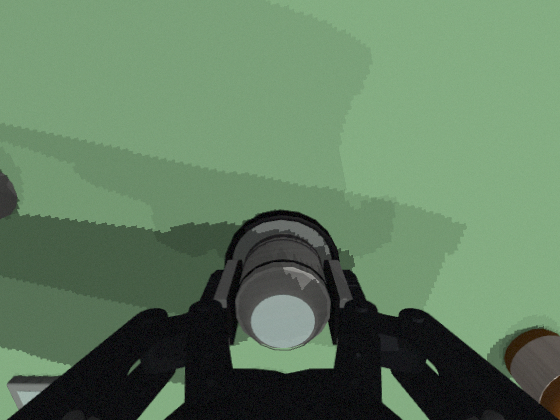

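Call:
play_rows --rows '[[[0,0,-1],[0,0,0],34],[[0,0,-0.5],[0,0,0],34],[[0,0,0],[0,0,0],34]]'

```text
clock: 20.9
position: [0.656, -0.1623, 0.0174]
ee_rot: [0.993, -0.121, 0.0, -0.0]
ft_force: [-3.6, 0.6, 5.9]
grip_width: 0.479
```

Call:
play_rows --rows '[[[0,0,0],[0,0,0],44],[[0,0,0],[0,0,0],49],[[0,0,0],[0,0,0],56],[[0,0,0],[0,0,0],62],[[0,0,10],[0,0,0],62],[[0,0,25],[0,0,0],62],[[0,0,40],[0,0,0],62],[[0,0,40],[0,0,0],70],[[0,0,25],[0,0,0],80],[[0,0,0],[0,0,0],80]]'

```text
clock: 22.15
position: [0.657, -0.1628, 0.1597]
ee_rot: [0.993, -0.122, 0.002, 0.0]
ft_force: [0.0, 0.2, -0.9]
grip_width: 0.931
```

```bash
python3 look.py w15
```

```text
[ 657.  -162.8  159.7] [ 0.993 -0.122  0.002  0.   ] t 22.15 w 79.48501237183103 [ 0.   0.2 -0.9] [-0.3   0.56  0.69  1.44 -0.36  1.27  0.17]
```

View pics/w15.png

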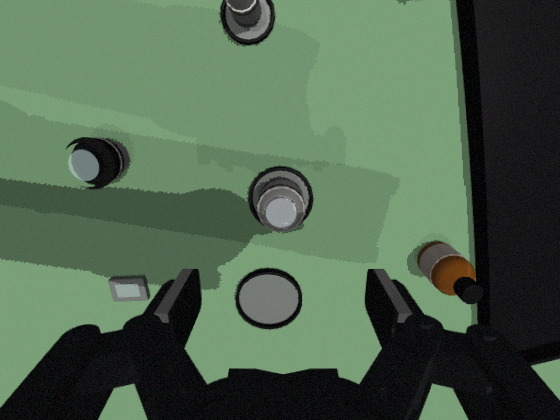

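Objective_42 stands in base_58, seen at (281,200). Moving to objective_52.

Call:
play_rows --rows '[[[-5,28,0],[0,0,4],80],[[-7,45,0],[0,0,4],80],[[-8,50,0],[0,0,4],80],[[-8,50,0],[0,0,4],82],[[-8,50,0],[0,0,4],82],[[-8,50,0],[0,0,4],82],[[-8,50,0],[0,0,4],82],[[-8,50,0],[0,0,4],82],[[-8,40,-10],[0,0,4],82],[[-4,21,-15],[0,0,3],82],[[0,0,-15],[0,0,0],82],[[0,0,0],[0,0,0],82]]'

```text
clock: 23.7
position: [0.5837, 0.2686, 0.1148]
ee_rot: [0.977, 0.215, -0.001, 0.001]
ft_force: [0.2, 0.1, 0.2]
grip_width: 0.96
```

Call:
play_rows --rows '[[[0,0,0],[0,0,0],82]]'

```text
clock: 23.82
position: [0.5848, 0.2695, 0.1171]
ee_rot: [0.977, 0.215, 0.0, 0.0]
ft_force: [0.1, -0.3, -0.3]
grip_width: 0.96
```

```bash
python3 look.py w16; python3 - <<'E'
from h import *
import pickle
i=pickle.load(open('pics/w16.pkl','rb'))
print(proj(i,[.5835,.2715,.045]),proj(i,[.5835,.2715,.041]))
print(at(pickle.load(open('pics/w15.pkl','rb')),269,298,.01))
E
```

```text
[584.8 269.5 117.1] [0.977 0.215 0.    0.   ] t 23.825 w 81.96867401797142 [ 0.1 -0.3 -0.3] [-0.84  0.48  0.45  1.56 -0.22  1.15  0.09]
(np.float64(279.97340549998285), np.float64(221.77687220771497)) (np.float64(280.0159074082849), np.float64(219.94991755224896))
[ 0.6173216  -0.26904167  0.01      ]
```

View pics/w16.png

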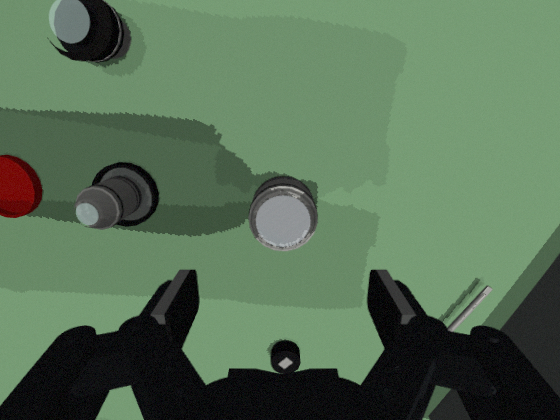

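Call:
play_rows --rows '[[[-0.5,3.5,-25],[0,0,0],82],[[0,0,-35],[0,0,0],82],[[0,0,-28],[0,0,0],82],[[0,0,-14],[0,0,0],78],[[0,0,-5],[0,0,0],72],[[0,0,0],[0,0,0],64],[[0,0,0],[0,0,0],57],[[0,0,0],[0,0,0],51],[[0,0,0],[0,0,0],45],[[0,0,0],[0,0,0],43],[[0,0,0],[0,0,0],43]]'

```text
clock: 25.25
position: [0.5839, 0.2755, 0.0111]
ee_rot: [0.976, 0.217, 0.001, -0.0]
ft_force: [-2.8, -1.5, 7.2]
grip_width: 0.594
```

```bash
python3 look.py w17
```

```text
[583.9 275.5  11.1] [ 0.976  0.217  0.001 -0.   ] t 25.25 w 50.73758023267334 [-2.8 -1.5  7.2] [-0.81  0.6   0.4   1.63 -0.27  0.96  0.12]
```

View pics/w17.png

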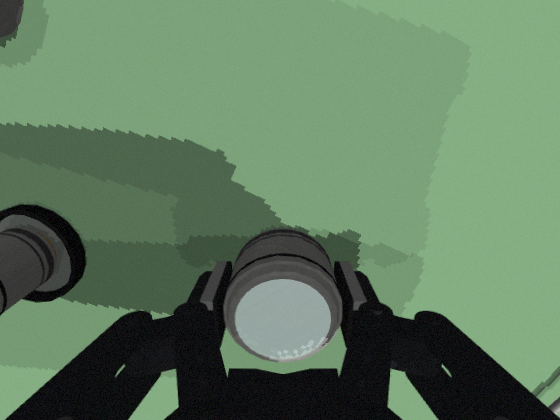

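Call:
play_rows --rows '[[[0,0,20],[0,0,0],43],[[0,0,35],[0,0,0],43],[[0,0,35],[0,0,0],43],[[0,0,25],[0,0,0],43],[[2,-30,0],[0,0,-4],43],[[3,-45,0],[0,0,-4],43],[[3,-50,0],[0,0,-4],43],[[3,-50,0],[0,0,-4],43],[[3,-50,0],[0,0,-4],43],[[3,-50,0],[0,0,-4],43],[[3,-50,0],[0,0,-4],43],[[3,-50,0],[0,0,-4],43]]' --force 50

```text
clock: 26.8
position: [0.6056, -0.1022, 0.1252]
ee_rot: [0.998, -0.063, -0.0, -0.0]
ft_force: [0.4, 0.1, -3.3]
grip_width: 0.591
```

Call:
play_rows --rows '[[[3,-50,0],[0,0,-4],43],[[3,-50,0],[0,0,-4],43],[[2,-45,0],[0,0,-4],43],[[0,-26.5,-15],[0,0,-4],43],[[0,0,-30],[0,0,0],43],[[0,0,0],[0,0,0],43],[[0,0,0],[0,0,0],43],[[0,0,0],[0,0,0],43]]'

```text
clock: 27.8
position: [0.615, -0.2712, 0.0814]
ee_rot: [0.98, -0.199, 0.001, 0.0]
ft_force: [-0.1, -0.4, -2.9]
grip_width: 0.595
```

```bash
python3 look.py w18
```

```text
[ 615.  -271.2   81.4] [ 0.98  -0.199  0.001  0.   ] t 27.8 w 50.792815732146366 [-0.1 -0.4 -2.9] [-0.15  0.64  0.71  1.52 -0.44  1.14  0.25]
```

View pics/w18.png

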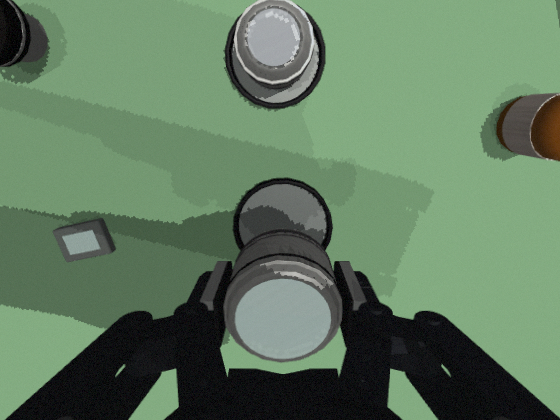

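```bash
python3 - <<'E'
from fit import *
c,i=fit('w18',.037,233,331,178,[.6145,-.271]);print(c)
print(at(i,283,319.5,.045+.0814-.0111))
E
```

```text
[ 0.61555569 -0.27210341]
[ 0.6155685  -0.27298703  0.1153    ]
```

Call:
play_rows --rows '[[[0,0.5,-20],[0,0,0],43],[[0,0,-22],[0,0,0],43],[[0,0,-14],[0,0,0],43],[[0,0,-5],[0,0,0],43],[[0,0,-2],[0,0,0],43],[[0,0,-1.5],[0,0,0],43],[[0,0,0],[0,0,0],43],[[0,0,0],[0,0,0],43]]'

```text
clock: 28.85
position: [0.6146, -0.2708, 0.0157]
ee_rot: [0.98, -0.199, 0.0, 0.0]
ft_force: [0.1, -0.7, -2.3]
grip_width: 0.595
```

```bash
python3 look.py w19
```

```text
[ 614.6 -270.8   15.7] [ 0.98  -0.199  0.     0.   ] t 28.85 w 50.812131571717536 [ 0.1 -0.7 -2.3] [-0.12  0.71  0.67  1.56 -0.49  1.04  0.28]
```

View pics/w19.png

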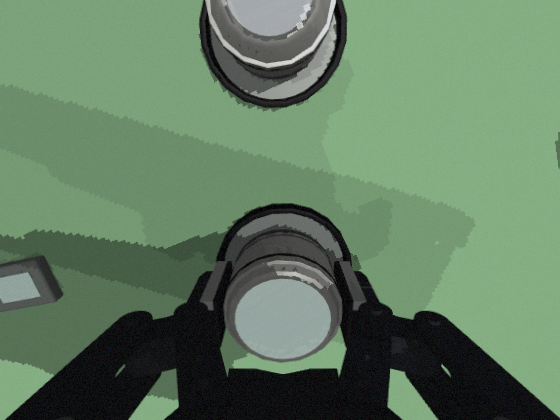

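Call:
play_rows --rows '[[[0,0,-0.7],[0,0,0],43],[[0,0,-0.3],[0,0,0],43],[[0,0,0],[0,0,0],43]]'

```text
clock: 29.28
position: [0.6145, -0.2708, 0.0152]
ee_rot: [0.98, -0.199, 0.0, -0.0]
ft_force: [-3.0, 2.0, 5.1]
grip_width: 0.593
```

Call:
play_rows --rows '[[[0,0,0],[0,0,0],54],[[0,0,0],[0,0,0],58],[[0,0,0],[0,0,0],64],[[0,0,0],[0,0,0],70],[[0,0,10],[0,0,0],72],[[0,0,25],[0,0,0],72],[[0,0,40],[0,0,0],72],[[0,0,45],[0,0,0],72],[[-30,-20,40],[0,0,0],72],[[-50,-20,20],[0,0,0],72],[[0,0,0],[0,0,0],72],[[0,0,0],[0,0,0],72]]'

```text
clock: 30.78
position: [0.5347, -0.3104, 0.1949]
ee_rot: [0.98, -0.199, 0.001, -0.0]
ft_force: [0.6, 0.6, -0.2]
grip_width: 0.841
```

```bash
python3 look.py w20; python3 - <<'E'
from h import *
cv2.imwrite('pics/top2.png',camera('top'));cv2.imwrite('pics/scene2.png',camera('scene'))
E
```

```text
[ 534.7 -310.4  194.9] [ 0.98  -0.199  0.001 -0.   ] t 30.775 w 71.8303250531881 [ 0.6  0.6 -0.2] [-0.16  0.42  0.81  1.57 -0.32  1.29  0.29]
```

View pics/w20.png

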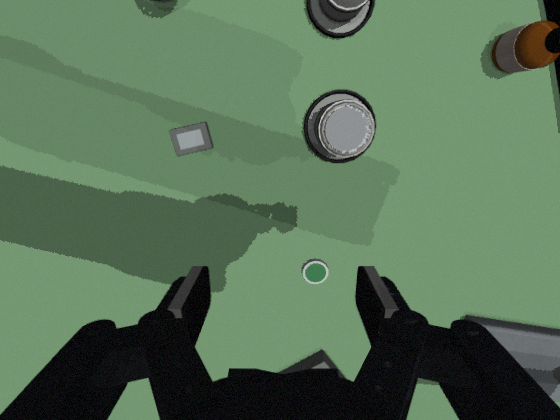

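View pics/top2.png

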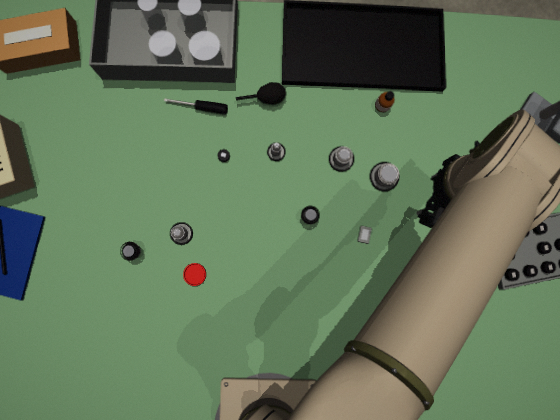

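View pics/scene2.png

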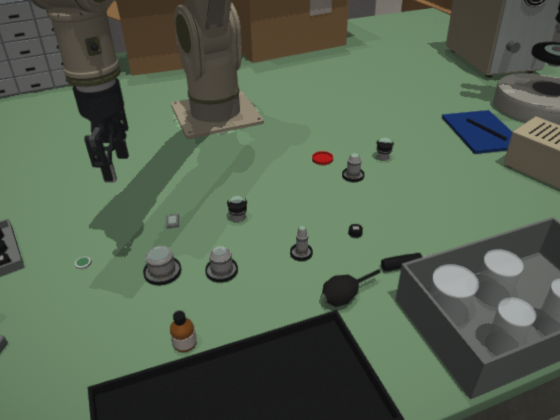

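Top view: all four objectives are in their bases at (276,151), (181,233), (341,158) and (385,176), and the eyepieces have not moved. One enlarged check for tilt before handing in.

```bash
python3 - <<'E'
import cv2,numpy as np
im=cv2.imread('pics/scene2.png')
a=cv2.resize(im[215:290,135:320],None,fx=4,fy=4,interpolation=cv2.INTER_CUBIC)
b=cv2.resize(im[125:200,300:485],None,fx=4,fy=4,interpolation=cv2.INTER_CUBIC)
cv2.imwrite('pics/fin.png',np.vstack([a,b]))
E
```

```text
(no output)
```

View pics/fin.png

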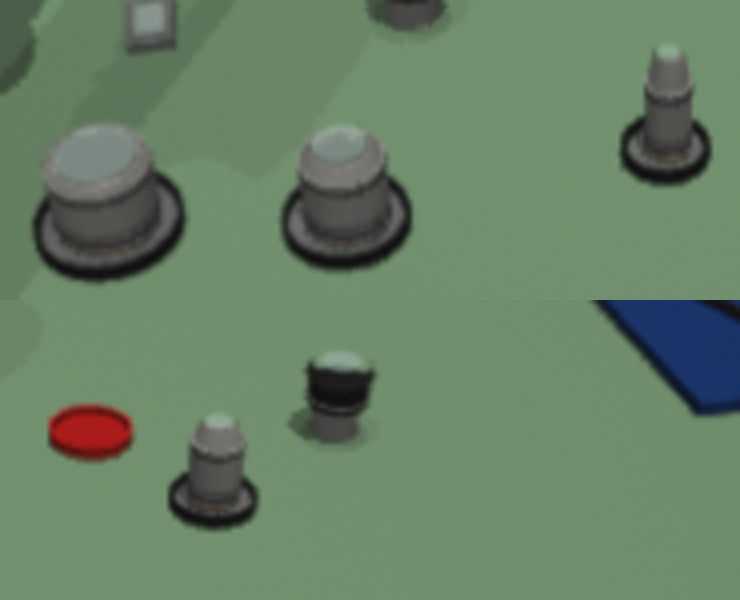

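All four stand upright on their floors, inside the rims.

```bash
python3 -c "
from workcell import manip
print(manip.hand_in())"
```

```text
the job is handed in; nothing more can be done
None
```

All four objectives are standing in their own bases, placed slimmest to widest: 24 mm in base_40, 33 mm in base_49, 42 mm in base_58 and 52 mm in base_68. I lowered each one until the wrist force showed light floor contact (about 3–6 N) and then let go. The job was handed in at about 31 s.

The last top, scene and wrist pictures show every objective upright inside its rim. The bases and both eyepieces appear at the same pixels as at the start, and the gripper is clear of everything. No check failed. The top camera's positions differed from the wrist and scene cameras by about 2–5 mm, so I made the final alignments from the wrist pictures.

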